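# Find the released lid of the reagent locker and push it open

## Robot

A 6-joint arm with a two-finger parallel gripper is mounted at the origin on a cart in front of the work surface, level with it; the furniture and walls round the work are solid. World frame = base frame: x ahead of the robot, y to its left, z up, the work surface at z = 0. Lengths are in m, angles in degrees, forces in N, time in s.
With the tool pointing down it reaches from about 0.325 to 0.775 m from the base axis. Payload 5.5 kg.
Tool frame: the origin (TCP) lies at the centre of the arm's flange, where the gripper is bolted on; the fingertips stand 182 mm ahead of it and the grasp point (between the pads) lies 163 mm ahead of it; z points along the fingers, y is the line along which they close (so a half turn about z gives the same grasp; the last joint's range is limited). The gripper opens to 88 mm and grips with 3 to 60 N. Pads are 20 mm wide; open, the fingers measure 115 mm over their backs; the gripper's body (75 mm by 178 mm) begins 61 mm behind the grasp point.
Start: joints at [-69.998, 5.22, 70.514, -0, 104.267, -3.249], TCP at [0.237, -0.551, 0.405] pointing down, gripper open.
Joint ranges: [-164.24, 164.24], [-49.07, 125.15], [9.68, 141.18], [-86.29, 266.29], [3.28, 154.24], [-151.56, 151.56]. Speed limits (degrees/s): [147.25, 147.25, 172.46, 180, 180, 180].

## Interface

Orientations are given as [roll, pitch, yaw] about the fixed x, y, z axes, in that order (R = Rz(yaw) Ry(pitch) Rx(roll)).
In Python, from station import r gives the robot as it stands. The module is installed in compiled form; this text tells all that it offers. Calls block until the motion is done:
- r.reach(position, orientation): joint-space move of the TCP to a pose.
- r.servo_line(position, rotation=None, speed=0.15): straight line of the TCP; rotation=None keeps the orientation; speed is the mean speed in m/s.
- r.move_joints(angles): joint-space move.
- r.let_go() and r.grab(squeeze=None): open the fingers fully, or close them until they stop; squeeze is the grip in N (None keeps the last).
- r.wait(seconds).
- r.inverse_kinematics(position, orientation): joint angles nearest the present ones, or None.
- r.sense(): the state.
- r.snapshot(name): name is "side" or "top"; returns a dict with "frame" (384x512x3 uint8, red, green, blue), "fx", "fy", "cx", "cy" (pixels), "dist_coeffs" ([k1, k2, p1, p2, k3] as OpenCV has them; the pictures are not rectified), "R" (3x3) and "t" (3): a world point X has camera coordinates R X + t. Camera axes: x right, y down, z forward; pixel columns grow to the right and rows downward; lengths in m; the calibration is good to about 2 mm. A picture is of the moment at which its call begins. There is no depth.
A pose or a line that the arm cannot do raises r.IKError and nothing moves.
- r.hand_in(): hands the job in; it is judged then, once.
The state is a dict: "clock": time; "joints": joint angles; "joint_vel": joint speeds; "joint_torque": joint torques, N m; "tcp_pos": TCP position; "orientation": TCP orientation; "contact_force": force on the tool from outside, world axes, zero at the start; "torque": the same for the moment, N m; "opening": finger opening in m; "gripper_force": force on a finger pad.
Only numpy, scipy, OpenCV 4.12 (cv2) and the standard library are available. Lean on these libraries where they do the work, as an engineer would, in place of code of your own. Each camera call takes 0.05 s, during which the arm holds its last target. There are 200 camera calls.

## Task

Three of the four identical lids of the white reagent locker are bolted from within and one has been released, but nothing shows which: press gently on the ribbed rear ends of the lids to find the one that rocks, and press that end down so that its front lip swings up. Then push the raised lid over backwards until it stands fully open, leaning back past upright. Use the fingers only to press and push, gripping nothing, do not force the bolted lids, and leave the things lying on and around the locker where they are.

Things in the scene. Friction and masses are not known exactly. Their poses are not given: they have to be found in the camera images.
- locker: white reagent locker, 190 mm deep (x) by 300 wide (y) by 85 high, fixed; four identical flush lids in its top. Origin: centre of underside; x runs from front (robot side) to back, y left, z up. Lid centres at y +111, +37, -37, -111 mm (lids 1 to 4, left to right). Front deck with keypad and loose things: x -100 to -47 mm. Space behind the tails is open from x +70 to the rear wall at x +84 mm
- lid_1 (a joint): angle of lid 1 (rad): 0 shut and flush, 1.57 upright, 1.83 leaning back on its stop. Lid: aluminium plate 62 wide, 115 long, 5 mm thick, a seesaw about a level pivot along the locker's y at x +30, z 82.5 mm of the locker. The long front part reaches 75 mm ahead of the pivot, the ribbed tail 40 mm behind it; tail down = front lip up
- lid_2 (a joint): angle of lid 2 (rad): 0 shut and flush, 1.57 upright, 1.83 leaning back on its stop. Built like lid 1. A friction hinge (0.045 N m, 2 to 4 N at the tail) holds a lid wherever it is left; it takes only a few N to push it over
- lid_3 (a joint): angle of lid 3 (rad): 0 shut and flush, 1.57 upright, 1.83 leaning back on its stop. Built like lid 1. A bolted lid gives 3 mm at most at the tail (under 0.1 rad); the released one, any of the four, goes on down. Bolts break above 60 N
- lid_4 (a joint): angle of lid 4 (rad): 0 shut and flush, 1.57 upright, 1.83 leaning back on its stop. Built like lid 1. Under a released tail there is open space for a fingertip, 66 mm wide, to 30 mm below the locker's top; pressing 24 mm down there turns the lid 0.7 to 1 rad. Once raised it should never get more than 30 N
- lid_1_tail (a point): middle of the ribbed tail of lid 1, on its top face, 28 mm behind the pivot: the place to press. Moves with the lid
- lid_1_lip (a point): middle of the front lip of lid 1 (rounded edge, 6 mm thick), 75 mm ahead of the pivot; flush when shut. Moves with the lid
- lid_2_tail (a point): middle of the ribbed tail of lid 2, on its top face, 28 mm behind the pivot: the place to press. Moves with the lid
- lid_2_lip (a point): middle of the front lip of lid 2 (rounded edge, 6 mm thick), 75 mm ahead of the pivot; flush when shut. Moves with the lid
- lid_3_tail (a point): middle of the ribbed tail of lid 3, on its top face, 28 mm behind the pivot: the place to press. Moves with the lid
- lid_3_lip (a point): middle of the front lip of lid 3 (rounded edge, 6 mm thick), 75 mm ahead of the pivot; flush when shut. Moves with the lid
- lid_4_tail (a point): middle of the ribbed tail of lid 4, on its top face, 28 mm behind the pivot: the place to press. Moves with the lid
- lid_4_lip (a point): middle of the front lip of lid 4 (rounded edge, 6 mm thick), 75 mm ahead of the pivot; flush when shut. Moves with the lid
- cassette_1: bystander: white tissue cassette 38x28x6 mm lying on the locker's front deck, left; origin under its centre
- cassette_3: bystander: white tissue cassette 38x28x6 mm on the front deck beside the other; origin under its centre
- wax_block: bystander: cream wax block 34x42x22 mm on the front deck, right; origin under its centre
- timer: bystander: small white bench timer 60x66x18 mm on the bench at the right end of the locker; origin under its centre
- forceps: bystander: steel forceps 12x126x8 mm lying on the bench to the right of the timer; origin under the centre
- marker_1: bystander: white marker pen 11x130x14 mm lying behind the locker; origin under the centre

How it is judged (in metres and radians):
On the way, in this order (a step that is already met when the one before it is completed fails the run):
1. the released lid rocks under the press: its tail goes down and its front lip comes up (0.35 to 1.4 rad) while the fingers press on the locker's lid ((value of joint lid_1 between 0.35 and 1.4 rad or value of joint lid_2 between 0.35 and 1.4 rad or value of joint lid_3 between 0.35 and 1.4 rad or value of joint lid_4 between 0.35 and 1.4 rad) and contact force between the fingers and locker above 0.5 N), for 0.05 s.
2. that lid is pushed past upright (beyond 1.62 rad) (((value of joint lid_1 above 1.62 rad and value of joint each of lid_2, lid_3, lid_4 below 0.1 rad) or (value of joint lid_2 above 1.62 rad and value of joint each of lid_1, lid_3, lid_4 below 0.1 rad) or (value of joint lid_3 above 1.62 rad and value of joint each of lid_1, lid_2, lid_4 below 0.1 rad) or (value of joint lid_4 above 1.62 rad and value of joint each of lid_1, lid_2, lid_3 below 0.1 rad))), for 0.2 s.
At the end, for the whole second after the job is handed in: the released lid stands past upright (beyond 1.62 rad of 1.83) and at rest, the other three are shut (under 0.1 rad), the bystanders are within 15 mm of where they began, and the robot is clear (((value of joint lid_1 above 1.62 rad and value of joint each of lid_2, lid_3, lid_4 below 0.1 rad) or (value of joint lid_2 above 1.62 rad and value of joint each of lid_1, lid_3, lid_4 below 0.1 rad) or (value of joint lid_3 above 1.62 rad and value of joint each of lid_1, lid_2, lid_4 below 0.1 rad) or (value of joint lid_4 above 1.62 rad and value of joint each of lid_1, lid_2, lid_3 below 0.1 rad)) and velocity of joint each of lid_1, lid_2, lid_3, lid_4 below 0.05 rad/s and distance of each of cassette_1, cassette_3, wax_block, timer, forceps, marker_1 from where it was at the start of the episode below 0.015 m); the robot touches nothing.
It fails at once if a lid was forced: pressed with more than 60 N (contact force between the fingers and locker above 60 N).
It fails at once if the raised lid was gripped or rammed: more than 32 N from the fingers with the lid past 0.5 rad (value of joint any of lid_1, lid_2, lid_3, lid_4 above 0.5 rad and contact force between the fingers and locker above 32 N).
It fails at once if a bystander was moved by more than 15 mm or lifted (distance of any of cassette_1, cassette_3, wax_block, timer, forceps, marker_1 from where it was at the start of the episode above 0.015 m).
It also fails if it takes over 58 s, if anything falls off the work surface, if the arm or the gripper's body presses on something with over 40 N, if the wrist force passes 120 N, or if a joint passes its speed limit or range.

## Working session

There is one attempt and no reset: what is moved stays moved. The work goes in short steps, each a Python script; the robot and the scene stay as the last script left them, time stands still between calls to the robot, and variables do not carry over. Pictures are saved under pics/ and viewed, at most 10 in all, crops included, and the job is handed in when it is done.

```bash
mkdir -p pics
python3 - <<'E'
from station import r
import cv2
for n in("top","side"):
    s=r.snapshot(n); cv2.imwrite(f"pics/{n}0.png",s["frame"][:,:,::-1])
    print(n,s["fx"],s["fy"],s["cx"],s["cy"],s["dist_coeffs"],s["R"],s["t"])
print(r.sense())
E
```

```text
top 381.6625217940539 381.6625217940539 250.86001867595465 190.36896056986294 [-0.06967718  0.          0.          0.          0.        ] [[-0.10121089 -0.99485799 -0.00373335]
 [-0.97382428  0.09983735 -0.20420278]
 [ 0.2035255  -0.01703192 -0.97892149]] [-0.21159422  0.56442299  0.80296583]
side 412.4337543473117 412.4337543473117 249.2723444440653 190.11498317251616 [-0.11345042  0.          0.          0.          0.        ] [[ 0.8062148  -0.59107022 -0.02556737]
 [-0.27094823 -0.33046368 -0.90409115]
 [ 0.52593227  0.7358191  -0.42657414]] [-0.58709934  0.12485253  0.79429913]
{'clock': 0.1, 'joints': array([-6.99977068e+01,  5.25943476e+00,  7.05733783e+01,  1.56990445e-04,
        1.04267825e+02, -3.24939417e+00]), 'joint_vel': array([ 0.0229215 , -0.09518839, -0.10262683, -0.00833034,  0.04231472,
       -0.04815146]), 'joint_torque': array([ 3.83213584e-03, -4.47856236e+01, -4.07569706e+01,  7.01922923e-02,
        2.83835776e-02, -1.32717273e-04]), 'tcp_pos': array([ 0.23687314, -0.55132284,  0.40362878]), 'orientation': array([-1.79899532e+02, -5.85637722e-03,  2.32517208e+01]), 'contact_force': array([-0.29117706,  0.58740715, -0.63612509]), 'torque': array([-0.03910388,  0.00757287, -0.02080374]), 'gripper_force': 0.0, 'opening': 0.08800836144070805}
```

View pics/top0.png

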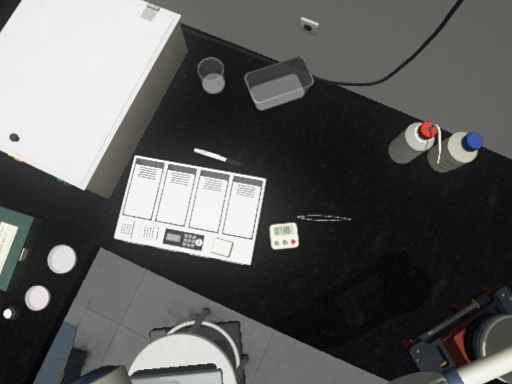

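View pics/side0.png

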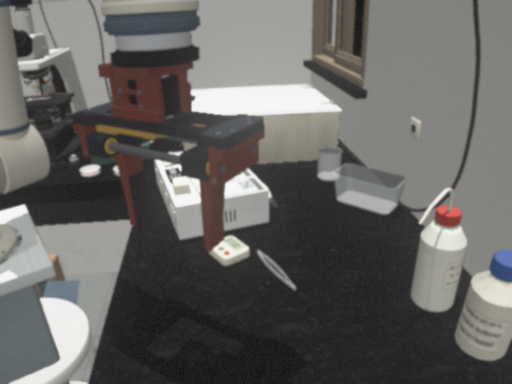

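The top view shows the locker with corners at about (136,156), (266,178), (251,264) and (115,238). The tails are at the upper edge, and a tall white cabinet stands close to the left end, with its foot corner at about (107,195). In the side view the gripper hangs over the timer and forceps. Next I'll get the locker's pose.

```bash
cat > h.py <<'E'
import numpy as np, cv2
from station import r
def cast(s,px,z):
    K=np.array([[s["fx"],0,s["cx"]],[0,s["fy"],s["cy"]],[0,0,1]])
    u=cv2.undistortPoints(np.array(px,float).reshape(-1,1,2),K,np.array(s["dist_coeffs"])).reshape(-1,2)
    R,t=np.array(s["R"]),np.array(s["t"]); C=-R.T@t
    d=np.c_[u,np.ones(len(u))]@R
    return C+d*((z-C[2])/d[:,2])[:,None]
def project(s,X):
    K=np.array([[s["fx"],0,s["cx"]],[0,s["fy"],s["cy"]],[0,0,1]])
    return cv2.projectPoints(np.array(X,float).reshape(-1,3),cv2.Rodrigues(np.array(s["R"]))[0],np.array(s["t"]),K,np.array(s["dist_coeffs"]))[0].reshape(-1,2)
E
python3 - <<'E'
from h import *
s=r.snapshot("top"); f=s["frame"]
m=(f.min(2)>120).astype(np.uint8)
roi=np.zeros_like(m); cv2.fillPoly(roi,[np.array([[133,148],[275,172],[258,275],[105,245]])],1); m&=roi
m=cv2.morphologyEx(m,cv2.MORPH_CLOSE,np.ones((9,9)))
c=max(cv2.findContours(m,0,1)[0],key=cv2.contourArea)
P=cast(s,c.reshape(-1,2)+0.0,0.085)[:,:2]
print(cv2.boundingRect(c)); rc=cv2.minAreaRect((P*1000).astype(np.float32)); print(rc); print(cv2.boxPoints(rc))
print("cabinet foot",cast(s,[[107,195],[90,192]],0.0)); 
big=cv2.resize(f[140:275,85:285],None,fx=4,fy=4,interpolation=cv2.INTER_CUBIC); cv2.imwrite("pics/crop1.png",big[:,:,::-1])
E
```

```text
(114, 155, 152, 110)
((508.47161865234375, -132.41952514648438), (300.96295166015625, 193.08604431152344), 73.62187194824219)
[[ 373.4141   -249.57199 ]
 [ 558.66504  -304.01746 ]
 [ 643.5292    -15.267059]
 [ 458.2782     39.178406]]
cabinet foot [[0.57626939 0.08038713 0.        ]
 [0.58806137 0.12250021 0.        ]]
```

View pics/crop1.png

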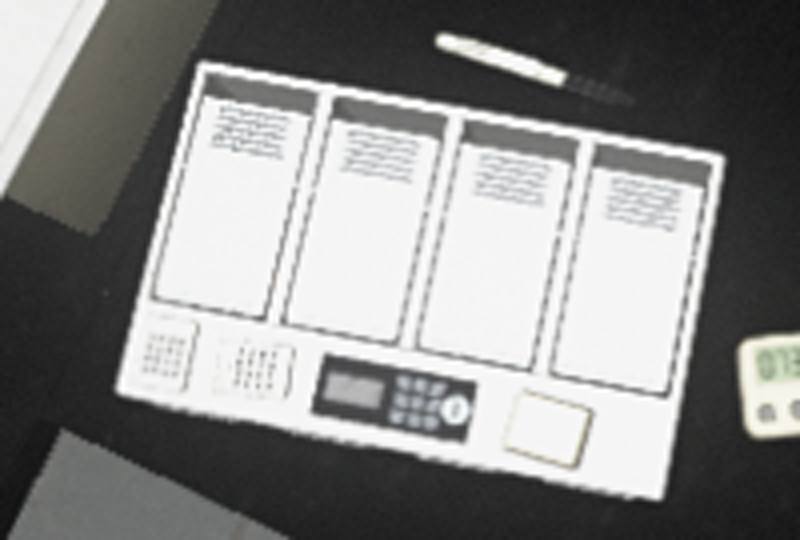

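The crop shows all four lids shut, with dark gaps behind the ribbed tails along the rear wall. The two cassettes and the wax block lie on the front deck, clear of the presses. I'll probe lids 4, 3 and 2 first, and lid 1 last because it is beside the cabinet.

```bash
cat >> h.py <<'E'
YAW=-16.38; a=np.radians(YAW); C0=np.array([0.5093,-0.1327])
def W(x,y,z): # locker mm -> world m
    return np.r_[C0+np.array([[np.cos(a),-np.sin(a)],[np.sin(a),np.cos(a)]])@np.array([x,y])/1000, z/1000]
def tcp(x,y,ztip): return W(x,y,ztip+182)
LY={1:111,2:37,3:-37,4:-111}
ORI=[180,0,YAW]
E
cat > probe.py <<'E'
from h import *
def probe(k):
    y=LY[k]; r.servo_line(tcp(58,y,92),speed=0.12); r.wait(0.15)
    f0=r.sense()["contact_force"][2]; first=None; log=[]
    for z in np.arange(91,72,-1.0):
        r.servo_line(tcp(58,y,z),speed=0.02); s=r.sense(); f=s["contact_force"][2]-f0
        log.append((int(z),round(float(s["tcp_pos"][2]*1000-182),1),round(float(f),1)))
        if f>1.5 and first is None: first=z
        if f>14: print(k,"bolted",log[-7:]); r.servo_line(tcp(58,y,100),speed=0.1); return False
        if first is not None and first-z>=7: print(k,"released",log); return True
    print(k,"no contact?",log); return True
E
python3 - <<'E'
from probe import *
s=r.snapshot("top"); 
print((project(s,[W(58,LY[k],85) for k in LY])-[85,140])*4, project(s,[W(95,150,85)]))
for p in cast(s,[[109,199],[140,140]],0.): 
    d=(p[:2]-C0)*1000; print("cab local",d@[np.cos(a),np.sin(a)],d@[-np.sin(a),np.cos(a)])
r.grab(3); r.reach(tcp(58,-111,200),ORI)
for k in (4,3,2):
    if probe(k): break
print(r.sense()["clock"],r.sense()["opening"])
E
```

```text
[[248.71809031 133.24726884]
 [378.09612163 156.83161544]
 [509.32910346 180.74609763]
 [642.01803378 204.91787472]] [[134.41840863 154.55882997]]
cab local -4.512815748194304 215.8867968130002
cab local 155.2034563892234 177.49218793832895
4 bolted [(87, 86.9, 0.0), (86, 85.9, 0.2), (85, 85.2, 0.4), (84, 84.6, 4.6), (83, 84.4, 7.4), (82, 84.4, 11.3), (81, 84.3, 15.0)]
3 bolted [(87, 86.9, -0.0), (86, 85.9, 0.6), (85, 85.2, 0.4), (84, 84.5, 3.7), (83, 84.4, 8.8), (82, 84.3, 11.3), (81, 84.3, 15.3)]
2 bolted [(87, 86.9, 0.2), (86, 85.9, 0.9), (85, 85.2, 1.8), (84, 84.5, 4.8), (83, 84.4, 8.5), (82, 84.3, 10.7), (81, 84.3, 15.1)]
15.4 0.0008658352800392902
```

Lids 4, 3 and 2 are bolted, so lid 1 should be the released one. The gripper body would hit the cabinet there if it came straight down, so I'll lean the tool 15° away from it.

```bash
cat >> h.py <<'E'
T=15; ORI2=[180+T,0,YAW]; t_=np.radians(T)
def tcp2(x,y,ztip): return W(x,y-182*np.sin(t_),ztip+182*np.cos(t_))
E
python3 - <<'E'
from h import *
Y=106
r.servo_line(tcp(58,37,180),speed=0.15)
r.reach(tcp2(58,Y,180),ORI2)
r.servo_line(tcp2(58,Y,98),speed=0.1); r.wait(0.15)
f0=r.sense()["contact_force"]; log=[]
z=97
while z>63:
    r.servo_line(tcp2(58,Y,z),speed=0.03); s=r.sense(); f=s["contact_force"]-f0
    log.append((z,round(float(s["tcp_pos"][2]*1000-182*np.cos(t_)),1),*np.round(f,1).tolist()))
    if np.linalg.norm(f)>18: print("STOP"); break
    z-=1 if z>80 else 1.5
r.wait(0.2)
print(*log,sep="\n"); print(r.sense()["clock"])
f=r.snapshot("top")["frame"]; g=r.snapshot("side")["frame"]
cv2.imwrite("pics/press.png",np.hstack([cv2.resize(f[100:290,60:300],(400,317)),cv2.resize(g[60:260,80:320],(400,317))])[:,:,::-1])
E
```

```text
(97, 97.1, 0.7, 0.4, -0.0)
(96, 95.9, 1.4, 0.6, -0.9)
(95, 94.9, 1.8, 0.5, -1.2)
(94, 93.9, 0.8, -0.4, -0.9)
(93, 92.9, 1.8, -0.1, -0.3)
(92, 91.9, 0.3, -0.3, -0.6)
(91, 90.9, 1.2, 0.6, -0.2)
(90, 89.9, 0.8, -0.4, -0.3)
(89, 88.9, 0.2, 1.4, -1.1)
(88, 87.9, 0.9, -0.6, -0.4)
(87, 86.9, 0.5, 0.2, -0.6)
(86, 86.3, 1.5, -0.3, 1.7)
(85, 85.5, 1.0, -0.5, 3.0)
(84, 84.4, 1.4, -0.3, 4.3)
(83, 83.2, 1.0, -0.3, 4.3)
(82, 82.1, 2.5, -0.2, 5.0)
(81, 81.0, 1.7, -0.1, 4.1)
(80, 79.9, 1.6, 0.1, 4.3)
(78.5, 78.4, 1.3, -0.2, 3.7)
(77.0, 76.9, 0.5, 0.4, 2.2)
(75.5, 75.4, 2.7, 0.4, 3.2)
(74.0, 73.9, 2.3, -0.6, 2.0)
(72.5, 72.3, 2.7, 0.1, 2.5)
(71.0, 70.7, 1.7, -1.8, 2.6)
(69.5, 69.2, 2.1, -0.9, 3.3)
(68.0, 67.7, 2.9, -0.4, 2.6)
(66.5, 66.2, 2.2, -0.6, 2.7)
(65.0, 64.7, 3.0, 0.5, 0.4)
(63.5, 63.2, 2.8, -0.1, 1.1)
25.0167
```

View pics/press.png

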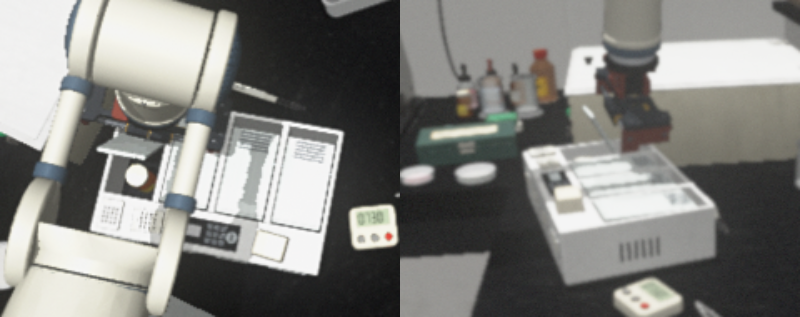

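Lid 1 has swung up to about 1 rad: the open bay shows at about (130,175) in the left half of the picture. Next I'll retract, come round to the front and push it over.

Run:
```python
from h import *
Y=106
r.servo_line(tcp2(60,Y,100),speed=0.08); r.servo_line(tcp2(60,Y,205),speed=0.2)
r.servo_line(tcp2(-60,Y,205),speed=0.2); r.servo_line(tcp2(-60,Y,112),speed=0.15); r.wait(0.15)
f0=r.sense()["contact_force"]; u=np.array([np.cos(a),np.sin(a),0]); log=[]
x=-56
while x<=27:
    r.servo_line(tcp2(x,Y,112),speed=0.04); f=-(r.sense()["contact_force"]-f0)@u
    log.append((x,round(float(f),1)))
    if f>9: print("STOP"); break
    x+=3 if x<8 else 1.5
r.wait(0.2); print(log, r.sense()["clock"])
f=r.snapshot("top")["frame"]; g=r.snapshot("side")["frame"]
cv2.imwrite("pics/push.png",np.hstack([cv2.resize(f[100:290,60:300],(400,317)),cv2.resize(g[60:260,80:320],(400,317))])[:,:,::-1])
```

```text
[(-56, 0.1), (-53, 1.0), (-50, -0.5), (-47, 0.6), (-44, 0.5), (-41, 0.5), (-38, 0.0), (-35, 0.7), (-32, 0.1), (-29, 0.6), (-26, 0.4), (-23, 0.4), (-20, 0.4), (-17, 1.3), (-14, 1.1), (-11, 0.6), (-8, -0.5), (-5, 0.1), (-2, 0.4), (1, -0.8), (4, -0.3), (7, -0.1), (10, 0.8), (11.5, 0.8), (13.0, -0.7), (14.5, 0.6), (16.0, -0.8), (17.5, -0.0), (19.0, 0.5), (20.5, 0.5), (22.0, 0.6), (23.5, 1.5), (25.0, -0.1), (26.5, 0.9)] 36.7667
```

View pics/push.png

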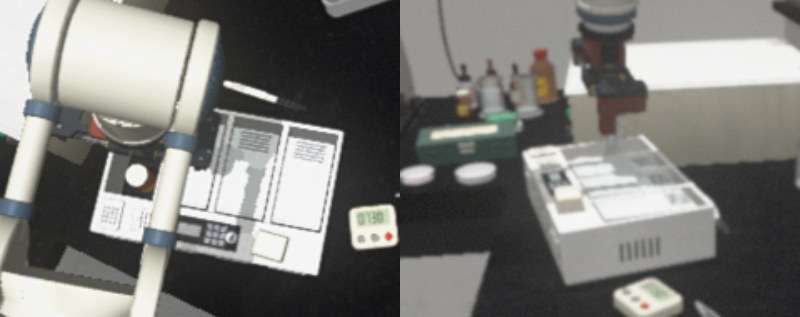

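The side half shows the lid standing roughly upright with the fingers in front of it at about (620,125). I'll keep pushing to the stop with a force limit.

Run:
```python
from h import *
Y=106; u=np.array([np.cos(a),np.sin(a),0]); f0=r.sense()["contact_force"]; log=[]
x=28
while x<=46:
    r.servo_line(tcp2(x,Y,112),speed=0.03); f=-(r.sense()["contact_force"]-f0)@u
    log.append((x,round(float(f),1)))
    if f>8: print("STOP"); break
    x+=1
r.wait(0.25); print(log)
r.servo_line(tcp2(0,Y,112),speed=0.12); r.servo_line(tcp2(-40,Y,200),speed=0.2)
r.servo_line(tcp2(-150,-100,230),speed=0.25); print(r.sense()["clock"])
f=r.snapshot("top")["frame"]; g=r.snapshot("side")["frame"]
cv2.imwrite("pics/end.png",np.hstack([cv2.resize(f[100:290,60:300],(400,317)),cv2.resize(g[60:260,80:320],(400,317))])[:,:,::-1])
```

```text
STOP
[(28, 2.2), (29, 6.2), (30, 9.6)]
39.9917
```

View pics/end.png

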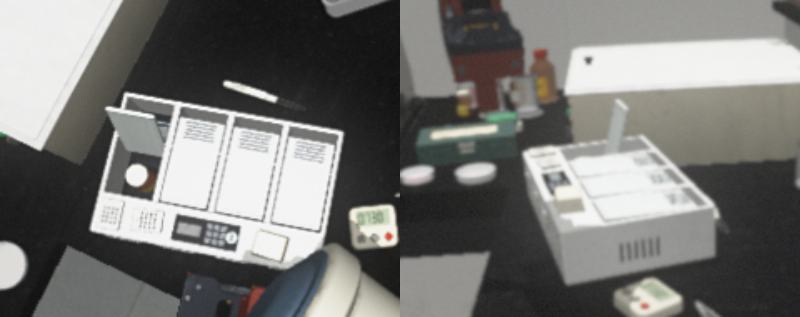

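The lid leans back on its stop: the contact force rose stiffly there. The other three lids are shut, the loose things look undisturbed and the arm is clear.

```bash
python3 -c "
from station import r
print(r.hand_in())"
```

```text
the job is handed in; nothing more can be done
None
```

Lid 1 was the released one: I rocked it up, pushed it back onto its stop with light force, left lids 2–4 shut, and handed the job in at about 40 s; no verdict was returned.

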